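# Line up the bench containers by height

## Task

Line up the four round containers from the left bench (white tin, amber jar, brown cup and water bottle) on the strip in order of height, one standing upright in the middle of each pad: the shortest next to the yellow bar, the tallest at the far end from it. Leave the carton and the solder spool where they are.

Things in the scene. Friction and masses are not known exactly. Their poses are not given: they have to be found in the camera images.
- tip_tinner_centre (a point): Shallow round white tin with a red patch on its lid, 38 mm diameter, 19 mm high, about 40 g. The point is on its axis, half-way up; z is the tin's axis, up.
- flux_jar_centre (a point): Amber round jar with a white screw lid, 44 mm diameter (lid 41 mm, topmost 13 mm), 47 mm high, about 70 g. The point is on its axis, half-way up; z is its axis, up.
- clay_cup_centre (a point): Brown terracotta-coloured open cup, 78 mm high, 56 mm outer diameter at the rim, tapering to 48 mm at the foot, about 120 g. The point is on its axis, half-way up; z is its axis, up. It can be gripped across the outside below the rim.
- pet_bottle_centre (a point): Clear water bottle with a blue cap, 169 mm high, body 59 mm diameter, about 110 g. The cap is 31 mm in diameter and takes up the topmost 14 mm; grip it there from above, as the body is too far down for a gripper reaching over the cap. The point is on its axis, half-way up (84.5 mm above its foot and below its top); z is its axis, up.
- pad_1: Black round rubber pad with a white ring, 68 mm diameter, fixed on a flat aluminium strip (390 x 90 mm). Four equal pads stand in a straight row at 86 mm spacing, numbered 1 to 4 along the strip from its end on the robot's left. The origin is the centre of the pad's underside; its top is 2 mm higher (6 mm above the bench). y runs along the row towards pad 1's end, x across the strip.
- pad_2: Black round rubber pad with a white ring, 68 mm diameter, fixed on a flat aluminium strip (390 x 90 mm). Four equal pads stand in a straight row at 86 mm spacing, numbered 1 to 4 along the strip from its end on the robot's left. The origin is the centre of the pad's underside; its top is 2 mm higher (6 mm above the bench). y runs along the row towards pad 1's end, x across the strip.
- pad_3: Black round rubber pad with a white ring, 68 mm diameter, fixed on a flat aluminium strip (390 x 90 mm). Four equal pads stand in a straight row at 86 mm spacing, numbered 1 to 4 along the strip from its end on the robot's left. The origin is the centre of the pad's underside; its top is 2 mm higher (6 mm above the bench). y runs along the row towards pad 1's end, x across the strip.
- pad_4: Black round rubber pad with a white ring, 68 mm diameter, fixed on a flat aluminium strip (390 x 90 mm). Four equal pads stand in a straight row at 86 mm spacing, numbered 1 to 4 along the strip from its end on the robot's left. The origin is the centre of the pad's underside; its top is 2 mm higher (6 mm above the bench). y runs along the row towards pad 1's end, x across the strip.
- yellow_bar: Yellow bar, 66 x 18 x 6 mm, fixed across one end of the strip beyond the outermost pad, 50 mm from that pad's centre; either end (an equal black bar is at the other end). The origin is the centre of its underside.
- carton: Bystander: small brown carton, 50 x 50 x 42 mm, loose. The origin is the centre of its underside. Not part of the row.
- spool: Bystander: black spool of solder, 40 mm high, 54 mm diameter, loose. The origin is at its underside, 14 mm along its own +x from the spool's axis. Not part of the row.
Things that resemble listed ones, but are neither listed nor needed, are in the scene too. What is shaped like the part that bears clay_cup_centre but purple is not meant.

How it is judged:
By the outcome, as a careful person would: the job done as asked, in the order asked, and still so for the second after the job is handed in, with the robot touching nothing.
It also fails if it takes over 115 s, if anything falls off the work surface, if the arm or the gripper's body presses on something with over 40 N, if the wrist force passes 120 N, or if a joint passes its speed limit or range.

## Robot

A 6-joint arm with a two-finger parallel gripper is mounted at the origin on a cart in front of the work surface, level with it; the furniture and walls round the work are solid. World frame = base frame: x ahead of the robot, y to its left, z up, the work surface at z = 0. Lengths are in m, angles in rad, forces in N, time in s.
With the tool pointing down it reaches from about 0.35 to 0.975 m from the base axis. Payload 4.9 kg.
Tool frame: the origin (TCP) lies midway between the tips of the shut fingers; the grasp point (between the pads) lies ctrl.grip_depth behind it (ctrl.grip_depth is the distance from the TCP to the grasp point, in m); z points along the fingers, y is the line along which they close (so a half turn about z gives the same grasp; the last joint's range is limited). The gripper opens to 85 mm and grips with 20 to 120 N. Pads are 22 mm wide; open, the fingers measure 114 mm over their backs; the gripper's body (76 mm by 85 mm) begins 54 mm behind the grasp point. The pads swing forward as they close: fully open they stand 13 mm farther back than shut.
Start: joints at [1.211, 0.053, 1.613, -0, 1.476, -0.119], TCP at [0.149, 0.607, 0.231] pointing down, gripper open.
Joint ranges: [-3.01, 3.01], [-1.01, 2.22], [0.06, 2.58], [-1.02, 4.17], [0.09, 2.62], [-3.14, 3.14]. Speed limits (rad/s): [2.57, 2.57, 3.14, 3.14, 3.14, 3.14].

## Interface

Orientations are given as a rotation vector (axis times angle).
In Python, from station import ctrl, get_image, camera_model gives the robot as it stands. The module is installed in compiled form; this text tells all that it offers.
- The arm moves only by the shell command python3 -m crank 'ROWS' [FORCE]. ROWS is JSON, a list of rows, each a list of 7 numbers: the shift along the tool's x, y, z in mm, then the turn, a rotation vector about the tool's x, y, z in rad, then the opening, from -1 (shut) to 1 (fully open). A call has exactly 10 rows; each row shifts and turns the commanded pose from where the row before left it, along the tool's axes as they then stand; what a row does not reach is not made up. A row lasts 1/12 s, in which the tool goes at most 41.7 mm and 7.16 degrees, less where a joint would pass 70% of its speed; a pose out of reach is approached as far as the arm can. A call with a gripper value outside its range is refused whole. The fingers move at their own pace and stop on an object; FORCE is the grip in N (left out, the last holds). Time passes only in rows, so rows that do not move let the fingers close, or fill a call up. It gives the time, the measured TCP pose, the force, the opening and the grip force at its end, in the units of the state.
- ctrl.get_obs(): the state, without advancing time (a new reading comes with each control period).
- get_image(name): name is "side" or "top" or "wrist"; returns the picture (420x560x3 uint8, red, green, blue); there is no depth.
- camera_model(name): a dict with "vertical_fov" (degrees; the focal length in pixels is half the picture's height over the tangent of half this angle, whatever the lens; pixels are square), "cx", "cy" (the principal point, pixels), "R" (3x3) and "t" (3): a world point X has camera coordinates R X + t; the wrist camera has in their place "hand_eye" (4x4, takes a point from camera to tool coordinates, whose origin is the TCP and whose axes are the flange's). Camera axes: x right, y down, z forward; pixel columns grow to the right and rows downward; lengths in m; the calibration is good to about 2 mm. A picture is of the moment at which its call begins: read the wrist's pose just before it. camera_model takes no time and is no camera call.
- ctrl.finish_job(): hands the job in; it is judged then, once.
The state is a dict: "t": time; "q": joint angles; "dq": joint speeds; "effort": joint torques, N m; "tool_pos": TCP position; "tool_rot": TCP orientation; "contact_force": force on the tool from outside, world axes, zero at the start; "wrist_torque": the same for the moment, N m; "opening": finger opening in m; "grip_force": force on a finger pad.
Only numpy, scipy, OpenCV 4.12 (cv2) and the standard library are available. Lean on these libraries where they do the work, as an engineer would, in place of code of your own. Each camera call takes 0.05 s, during which the arm holds its last target. There are 200 camera calls.

## Working session

There is one attempt and no reset: what is moved stays moved. The work goes in short steps, Python scripts to look and compute and a shell command to move; the robot and the scene stay as the last step left them, time stands still between calls to the robot, and variables do not carry over. Pictures are saved under pics/ and viewed, at most 14 in all, crops included, and the job is handed in when it is done.

```bash
mkdir -p pics
python3 - <<'E'
from station import ctrl,get_image,camera_model
import cv2
for n in("side","top","wrist"):
    im=get_image(n);cv2.imwrite(f"pics/{n}0.png",im[:,:,::-1]);m=camera_model(n);print(n,m)
o=ctrl.get_obs();print(o,ctrl.grip_depth)
E
```

```text
side {'vertical_fov': 53.58855422102285, 'cx': 279.92358762657966, 'cy': 207.55135810809807, 'R': array([[ 0.99996823, -0.00534577, -0.00591311],
       [-0.00763731, -0.43002225, -0.90278599],
       [ 0.00228331,  0.90280246, -0.43004941]]), 't': array([-0.54976462,  0.07038214,  1.13584697])}
top {'vertical_fov': 55.09019360413208, 'cx': 276.72466145957327, 'cy': 213.66874765303604, 'R': array([[-0.01689178, -0.99984474,  0.00501685],
       [-0.99497591,  0.0163139 , -0.09877653],
       [ 0.09867935, -0.00666015, -0.99509699]]), 't': array([0.00583715, 0.56405499, 1.26774857])}
wrist {'vertical_fov': 58.40270370466872, 'cx': 282.0835590681104, 'cy': 206.16693043599702, 'hand_eye': array([[ 2.61647598e-04, -9.62400174e-01, -2.71635483e-01,
         6.83544947e-02],
       [ 9.99999387e-01,  5.43947412e-04, -9.63967020e-04,
        -4.81634223e-04],
       [ 1.07547745e-03, -2.71635065e-01,  9.62399727e-01,
        -1.43171012e-01],
       [ 0.00000000e+00,  0.00000000e+00,  0.00000000e+00,
         1.00000000e+00]])}
{'t': 0.15, 'q': array([ 1.21099026e+00,  5.32460720e-02,  1.61395377e+00,  1.87617787e-05,
        1.47602167e+00, -1.19045076e-01]), 'dq': array([ 1.09726819e-03,  8.65695069e-07, -4.65089759e-03, -3.39834883e-04,
       -1.39134416e-03,  6.25602538e-04]), 'effort': array([ 7.43025266e-04, -3.94234872e+01, -3.70725274e+01, -1.61873772e-04,
        4.64181590e-03, -1.56430491e-05]), 'tool_pos': array([0.14887734, 0.60651413, 0.23033494]), 'tool_rot': array([-3.77227843e-01, -3.11845419e+00,  2.47833673e-03]), 'contact_force': array([ 0.14863906,  0.17646568, -0.14431746]), 'wrist_torque': array([-0.00079494,  0.00419069,  0.03567534]), 'grip_force': 0.0, 'opening': 0.0853155752319688} 0.0187
```

View pics/side0.png

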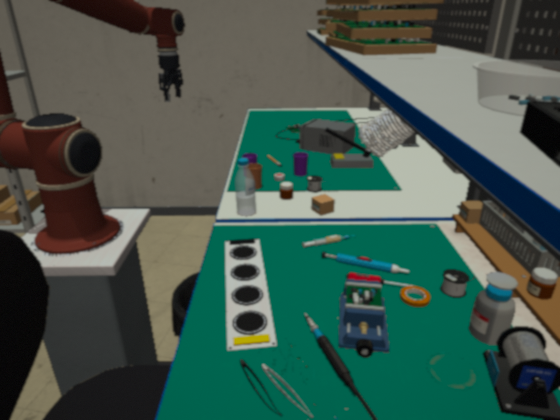

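View pics/top0.png

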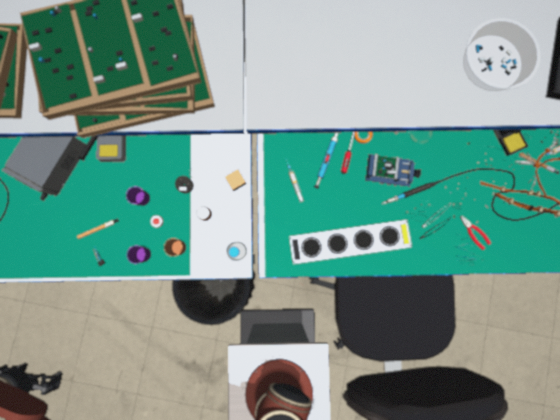

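The top view shows bottle cap (236,252), white-lidded jar (204,213), tin with red patch (156,221), brown cup (175,247), purple cups (138,196) and (138,254), spool (184,185), carton (236,180). The strip's yellow bar is at its right end (406,234), next to pad 4. In the side view, the other bottle and jar stand on the right bench or shelf, so they are not meant.

```bash
cat > h.py <<'E'
from station import ctrl,get_image,camera_model
import numpy as np,cv2
from scipy.spatial.transform import Rotation as Ro
def ray(n,u,v,z,obs=None):
    m=camera_model(n);f=210/np.tan(np.radians(m["vertical_fov"])/2)
    d=np.array([(u-m["cx"])/f,(v-m["cy"])/f,1])
    if n=="wrist":
        o=obs;T=m["hand_eye"];R=Ro.from_rotvec(o["tool_rot"]).as_matrix()
        c=R@T[:3,3]+o["tool_pos"];w=R@T[:3,:3]@d
    else: c=-m["R"].T@m["t"];w=m["R"].T@d
    return c+w*(z-c[2])/w[2]
def blobs(im,lo,hi,mn=15,roi=None):
    h=cv2.cvtColor(im,cv2.COLOR_RGB2HSV);k=cv2.inRange(h,np.array(lo),np.array(hi))
    if roi: x0,y0,x1,y1=roi;q=np.zeros_like(k);q[y0:y1,x0:x1]=k[y0:y1,x0:x1];k=q
    n,l,s,c=cv2.connectedComponentsWithStats(k)
    return [(s[i][:5].tolist(),c[i].round(1).tolist()) for i in range(1,n) if s[i][4]>=mn]
E
python3 - <<'E'
from h import *
im=cv2.imread("pics/top0.png")[:,:,::-1].copy()
print("blue",blobs(im,(90,120,120),(110,255,255),15,(220,235,250,265)))
print("brown",blobs(im,(3,80,60),(18,255,255),15,(160,230,190,262)))
print("white",blobs(im,(0,0,120),(180,60,255),15,(145,205,170,235)))
print("yellow",blobs(im,(22,120,120),(35,255,255),15,(395,215,415,255)))
print("black",blobs(im,(0,0,0),(180,255,60),40,(285,220,412,265)))
for n,u,v,z in[("bottle",235,252,.169),("jar",204,213,.047),("tin",156,221.5,.019),("cup",175,247,.078),("p1",311,246,.006),("p4",390,236,.006),("carton",236,180,.042),("spool",184,185,.04),("purp",138,254,.078),("yel",406,234,.01),("purp2",138,196,.078),("shelfedge",200,132,.3)]: print(n,ray("top",u,v,z).round(3))
cv2.imwrite("pics/crop0.png",cv2.resize(im[160:275,80:270,::-1],None,fx=4,fy=4,interpolation=cv2.INTER_CUBIC))
E
```

```text
blue [([229, 247, 10, 10, 73], [233.5, 251.6])]
brown [([165, 239, 20, 16, 242], [174.4, 246.8])]
white [([151, 216, 12, 12, 86], [156.5, 221.2])]
yellow [([402, 225, 6, 18, 70], [404.4, 233.6])]
black [([383, 229, 14, 14, 151], [389.5, 235.8]), ([357, 233, 14, 14, 153], [363.2, 239.4]), ([331, 237, 14, 14, 152], [337.3, 243.2]), ([305, 240, 14, 15, 150], [311.0, 246.9])]
bottle [0.443 0.118 0.169]
jar [0.568 0.227 0.047]
tin [0.546 0.387 0.019]
cup [0.462 0.31  0.078]
p1 [ 0.459 -0.113  0.006]
p4 [ 0.487 -0.372  0.006]
carton [0.673 0.125 0.042]
spool [0.66  0.292 0.04 ]
purp [0.442 0.423 0.078]
yel [ 0.493 -0.423  0.01 ]
purp2 [0.621 0.426 0.078]
shelfedge [0.753 0.193 0.3  ]
```

View pics/crop0.png

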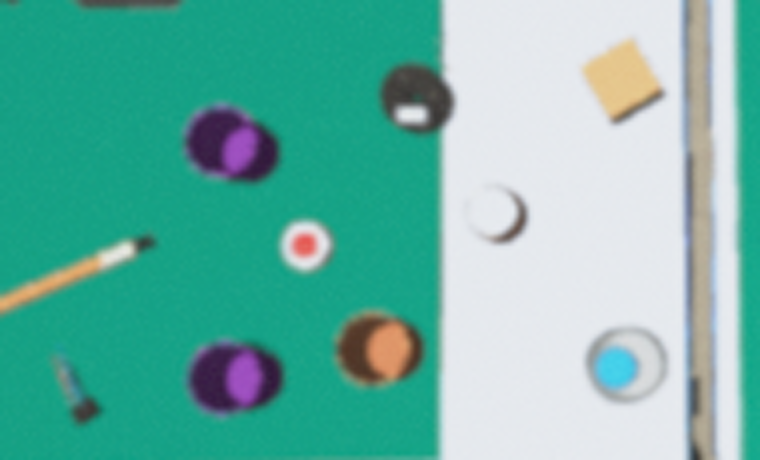

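View pics/wrist0.png

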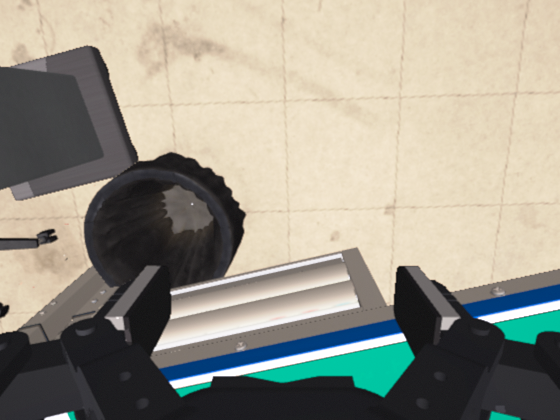

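```bash
python3 -m crank '[[0,0,0,0,0,0.12,1],[0,0,0,0,0,0.12,1],[0,0,0,0,0,0.12,1],[0,0,0,0,0,0.12,1],[0,0,0,0,0,0.12,1],[0,0,0,0,0,0.12,1],[0,0,0,0,0,0.12,1],[0,0,0,0,0,0.12,1],[0,0,0,0,0,0.12,1],[0,0,0,0,0,0.12,1]]' 40
python3 -m crank '[[0,0,0,0,0,0.065,1],[0,0,0,0,0,0.065,1],[-25,26,0,0,0,0,1],[-25,26,0,0,0,0,1],[-25,26,0,0,0,0,1],[-25,26,0,0,0,0,1],[-25,26,0,0,0,0,1],[-25,26,0,0,0,0,1],[-25,26,0,0,0,0,1],[-25,26,0,0,0,0,1]]'
python3 -m crank '[[-24,26,0,0,0,0,1],[-24,26,0,0,0,0,1],[-24,26,0,0,0,0,1],[-24,26,0,0,0,0,1],[0,0,0,0,0,0,1],[0,0,0,0,0,0,1],[0,0,0,0,0,0,1],[0,0,0,0,0,0,1],[0,0,0,0,0,0,1],[0,0,0,0,0,0,1]]'
python3 - <<'E'
from h import *
o=ctrl.get_obs();im=get_image("wrist");cv2.imwrite("pics/w1.png",im[:,:,::-1])
print(Ro.from_rotvec(o["tool_rot"]).as_matrix().round(3),o["tool_pos"],o["q"].round(2))
print("brown",blobs(im,(3,70,40),(18,255,255),800))
E
```

```text
t: 0.98
tool_pos: [0.1489, 0.6067, 0.2308]
tool_rot: [2.079, 2.355, -0.001]
contact_force: [0.1, -0.1, -0.3]
opening: 0.0855
grip_force: 0.0
t: 1.82
tool_pos: [0.3578, 0.4054, 0.231]
tool_rot: [-2.221, -2.222, 0.0]
contact_force: [1.6, 0.6, -0.2]
opening: 0.0855
grip_force: 0.0
t: 2.65
tool_pos: [0.4602, 0.3118, 0.2313]
tool_rot: [-2.219, -2.223, 0.0]
contact_force: [0.4, 0.7, -0.6]
opening: 0.0853
grip_force: 0.0
[[-0.002  1.    -0.   ]
 [ 1.     0.002  0.   ]
 [ 0.    -0.    -1.   ]] [0.46022443 0.31183778 0.23129027] [ 0.46 -0.11  1.77  0.    1.48  0.46]
brown [([252, 142, 69, 72, 3807], [286.0, 178.9])]
```

View pics/w1.png

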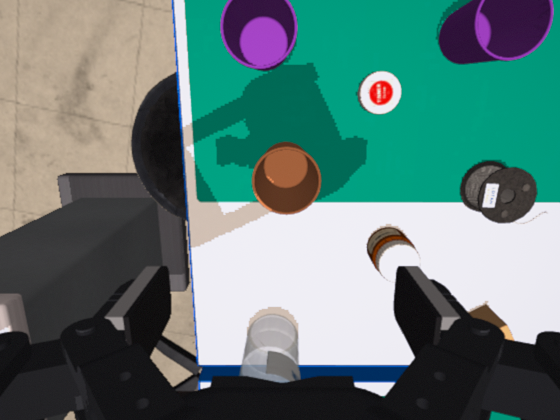

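The wrist view shows the brown cup's rim at (286,181), the tin at (380,92), the jar at (390,252), the bottle at (270,345) and purple cups at (259,30) and (510,25).

Run:
```python
from h import *
o=ctrl.get_obs()
for n,u,v,z in[("cup",286.5,181,.078),("cupL",253.5,181,.078),("cupR",321,181,.078),("tin",380,92.5,.019),("purp2",514,25,.078),("purp1",258.5,28,.078)]: print(n,ray("wrist",u,v,z,o).round(4))
```

```text
cup [0.4642 0.317  0.078 ]
cupL [0.4376 0.317  0.078 ]
cupR [0.492  0.3171 0.078 ]
tin [0.5492 0.3864 0.019 ]
purp2 [0.6278 0.4322 0.078 ]
purp1 [0.4434 0.4298 0.078 ]
```

```bash
python3 -m crank '[[5,5,0,0,0,0,1],[0,0,26,0,0,0,1],[0,0,26,0,0,0,1],[0,0,26,0,0,0,1],[0,0,26,0,0,0,1],[0,0,26,0,0,0,1],[0,0,26,0,0,0,1],[0,0,26,0,0,0,1],[0,0,15,0,0,0,1],[0,0,6,0,0,0,1]]' 40
python3 -m crank '[[0,0,0,0,0,0,-1],[0,0,0,0,0,0,-1],[0,0,0,0,0,0,-1],[0,0,0,0,0,0,-1],[0,0,0,0,0,0,-1],[0,0,0,0,0,0,-1],[0,0,0,0,0,0,-1],[0,0,0,0,0,0,-1],[0,0,0,0,0,0,-1],[0,0,0,0,0,0,-1]]' 40
```

```text
t: 3.53
tool_pos: [0.464, 0.3154, 0.0248]
tool_rot: [-2.22, -2.221, 0.008]
contact_force: [-1.2, -0.7, 0.6]
opening: 0.0855
grip_force: 0.0
t: 4.37
tool_pos: [0.4672, 0.3167, 0.03]
tool_rot: [2.221, 2.221, 0.005]
contact_force: [-0.1, -0.0, 6.8]
opening: 0.0539
grip_force: 41.4
```

```bash
python3 -m crank '[[0,0,-10,0,0,0,-1],[0,0,-20,0,0,0,-1],[0,0,-25,0,0,0,-1],[0,0,-25,0,0,0,-1],[0,0,-25,0,0,0,-1],[0,0,-25,0,0,0,-1],[0,0,-25,0,0,0,-1],[0,0,-25,0,0,0,-1],[0,0,-15,0,0,0,-1],[0,0,-7,0,0,0,-1]]'
python3 -m crank '[[-10,0,0,0,0,0,-1],[-20,0,0,0,0,0,-1],[-30,0,0,0,0,0,-1],[-35,0,0,0,0,0,-1],[-35,0,0,0,0,0,-1],[-35,0,0,0,0,0,-1],[-35,0,0,0,0,0,-1],[-35,0,0,0,0,0,-1],[-35,0,0,0,0,0,-1],[-35,0,0,0,0,0,-1]]'
python3 -m crank '[[-35,0,0,0,0,0,-1],[-35,0,0,0,0,0,-1],[-35,0,0,0,0,0,-1],[-35,0,0,0,0,0,-1],[-30,0,0,0,0,0,-1],[-20,0,0,0,0,0,-1],[-10,0,0,0,0,0,-1],[-5,0,0,0,0,0,-1],[0,0,0,0,0,0,-1],[0,0,0,0,0,0,-1]]'
python3 - <<'E'
from h import *
o=ctrl.get_obs();im=get_image("wrist");cv2.imwrite("pics/w2.png",im[:,:,::-1])
print(o["tool_pos"],o["contact_force"])
b=blobs(im,(0,0,0),(180,255,60),300,(0,0,560,260));print(b)
for s,c in b: print(ray("wrist",*c,.006,o).round(4))
E
```

```text
t: 5.2
tool_pos: [0.4669, 0.3162, 0.2337]
tool_rot: [2.22, 2.22, 0.006]
contact_force: [0.6, -0.3, -1.3]
opening: 0.0535
grip_force: 42.1
t: 6.03
tool_pos: [0.4642, 0.009, 0.228]
tool_rot: [-2.22, -2.22, 0.004]
contact_force: [0.5, 0.0, -1.8]
opening: 0.0535
grip_force: 42.1
t: 6.87
tool_pos: [0.4657, -0.1932, 0.2295]
tool_rot: [-2.22, -2.221, -0.0]
contact_force: [-0.9, 0.6, -1.5]
opening: 0.0538
grip_force: 42.1
[ 0.46566886 -0.19316382  0.22950527] [-0.88251581  0.60931848 -1.51903634]
[([230, 23, 72, 21, 474], [246.1, 34.3]), ([245, 57, 58, 61, 2812], [273.3, 86.8]), ([257, 151, 55, 51, 2177], [284.5, 175.7]), ([38, 156, 145, 104, 12640], [113.6, 213.8])]
[ 0.4333 -0.0681  0.006 ]
[ 0.4575 -0.1131  0.006 ]
[ 0.4681 -0.1971  0.006 ]
[ 0.2938 -0.2368  0.006 ]
```

View pics/w2.png

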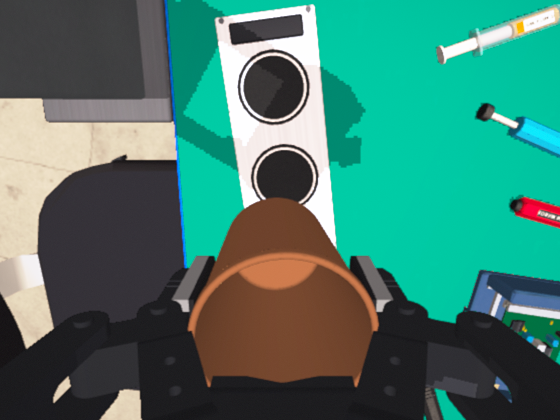

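Run:
```python
from h import *
P=np.array([ray("top",u,v,.006) for u,v in[(311,246.9),(337.3,243.2),(363.2,239.4),(389.5,235.8)]]);print(P.round(4))
d=P[3]-P[0];d/=np.linalg.norm(d);p1=np.array([.4575,-.1131,.006])
print(d,[(p1+.086*i*d).round(4) for i in range(4)])
im=cv2.imread("pics/w2.png")[:,:,::-1];o=ctrl.get_obs()
```

```text
[[ 0.456  -0.1132  0.006 ]
 [ 0.4665 -0.199   0.006 ]
 [ 0.4775 -0.2838  0.006 ]
 [ 0.4877 -0.37    0.006 ]]
[ 0.12267417 -0.992447    0.        ] [array([ 0.4575, -0.1131,  0.006 ]), array([ 0.468 , -0.1985,  0.006 ]), array([ 0.4786, -0.2838,  0.006 ]), array([ 0.4891, -0.3692,  0.006 ])]
```

```bash
python3 -m crank '[[-5.5,1.5,10,0,0,0,-1],[0,0,25,0,0,0,-1],[0,0,30,0,0,0,-1],[0,0,30,0,0,0,-1],[0,0,30,0,0,0,-1],[0,0,30,0,0,0,-1],[0,0,20,0,0,0,-1],[0,0,10,0,0,0,-1],[0,0,5,0,0,0,-1],[0,0,2,0,0,0,-1]]'
python3 -m crank '[[0,0,1.5,0,0,0,-1],[0,0,0,0,0,0,-1],[0,0,0,0,0,0,-1],[0,0,0,0,0,0,-1],[0,0,0,0,0,0,-1],[0,0,0,0,0,0,-1],[0,0,0,0,0,0,-1],[0,0,0,0,0,0,-1],[0,0,0,0,0,0,-1],[0,0,0,0,0,0,-1]]'
```

```text
t: 7.75
tool_pos: [0.4675, -0.1991, 0.0378]
tool_rot: [-2.22, -2.222, 0.0]
contact_force: [0.4, -0.3, -1.2]
opening: 0.0543
grip_force: 42.1
t: 8.58
tool_pos: [0.4675, -0.1996, 0.0368]
tool_rot: [2.221, 2.221, -0.0]
contact_force: [-0.7, -0.2, -0.3]
opening: 0.0536
grip_force: 42.1
```

```bash
python3 -m crank '[[0,0,0,0,0,0,1],[0,0,0,0,0,0,1],[0,0,0,0,0,0,1],[0,0,0,0,0,0,1],[0,0,0,0,0,0,1],[0,0,-5,0,0,0,1],[0,0,-15,0,0,0,1],[0,0,-25,0,0,0,1],[0,0,-30,0,0,0,1],[0,0,-30,0,0,0,1]]'
python3 -m crank '[[0,0,-30,0,0,0,1],[0,0,-30,0,0,0,1],[20,0,-20,0,0,0,1],[30,5,-8,0,0,0,1],[35,10,0,0,0,0,1],[35,10,0,0,0,0,1],[35,10,0,0,0,0,1],[35,10,0,0,0,0,1],[35,10,0,0,0,0,1],[35,10,0,0,0,0,1]]'
python3 -m crank '[[35,10,0,0,0,0,1],[35,10,0,0,0,0,1],[35,10,0,0,0,0,1],[30,5,0,0,0,0,1],[25,0,0,0,0,0,1],[15,0,0,0,0,0,1],[0,0,0,0,0,0,1],[0,0,0,0,0,0,1],[0,0,0,0,0,0,1],[0,0,0,0,0,0,1]]'
python3 - <<'E'
from h import *
o=ctrl.get_obs();im=get_image("wrist");cv2.imwrite("pics/w3.png",im[:,:,::-1])
np.save("o3.npy",np.r_[o["tool_pos"],o["tool_rot"]]);print(o["tool_pos"],o["tool_rot"])
im=get_image("top");cv2.imwrite("pics/t3.png",cv2.resize(im[120:280,80:430,::-1],None,fx=2,fy=2))
E
```

```text
t: 9.42
tool_pos: [0.467, -0.1992, 0.1427]
tool_rot: [-2.22, -2.221, 0.001]
contact_force: [0.3, -0.0, 0.5]
opening: 0.0856
grip_force: 0.0
t: 10.25
tool_pos: [0.5327, 0.0623, 0.2304]
tool_rot: [2.221, 2.221, 0.001]
contact_force: [1.2, -1.1, 0.4]
opening: 0.0855
grip_force: 0.0
t: 11.08
tool_pos: [0.5676, 0.2341, 0.2299]
tool_rot: [2.223, 2.219, -0.0]
contact_force: [-0.0, -0.6, 0.0]
opening: 0.0853
grip_force: 0.0
[0.567622   0.23413949 0.2299358 ] [ 2.22290315e+00  2.21947560e+00 -3.40403901e-04]
```

View pics/w3.png

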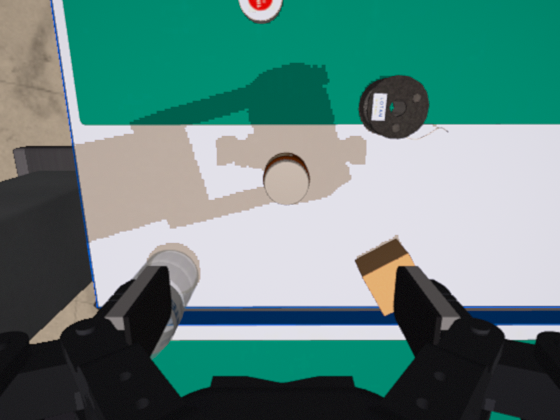

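The jar's lid is centred at (286.5,182); carton (390,275) and spool (395,107) are well clear.

Run:
```python
from h import *
a=np.load("o3.npy");o=dict(tool_pos=a[:3],tool_rot=a[3:])
for n,u,v,z in[("jar",286.5,182,.047),("jL",264,182,.047),("jR",309.5,182,.047),("tin",261,1,.019)]: print(n,ray("wrist",u,v,z,o).round(4))
```

```text
jar [0.5719 0.2322 0.047 ]
jL [0.5519 0.2322 0.047 ]
jR [0.5922 0.2322 0.047 ]
tin [0.5503 0.3829 0.019 ]
```

```bash
python3 -m crank '[[-2,4.5,15,0,0,0,1],[0,0,30,0,0,0,1],[0,0,30,0,0,0,1],[0,0,30,0,0,0,1],[0,0,30,0,0,0,1],[0,0,30,0,0,0,1],[0,0,30,0,0,0,1],[0,0,17,0,0,0,1],[0,0,7,0,0,0,1],[0,0,3,0,0,0,1]]' 40
python3 -m crank '[[0,0,0,0,0,0,-1],[0,0,0,0,0,0,-1],[0,0,0,0,0,0,-1],[0,0,0,0,0,0,-1],[0,0,0,0,0,0,-1],[0,0,0,0,0,0,-1],[0,0,0,0,0,0,-1],[0,0,0,0,0,0,-1],[0,0,0,0,0,0,-1],[0,0,0,0,0,0,-1]]' 40
```

```text
t: 12.02
tool_pos: [0.5706, 0.2324, 0.0051]
tool_rot: [-2.221, -2.219, 0.006]
contact_force: [0.1, -0.4, -0.2]
opening: 0.0854
grip_force: 0.0
t: 12.85
tool_pos: [0.5737, 0.2339, 0.01]
tool_rot: [2.22, 2.22, 0.005]
contact_force: [1.0, -0.8, 5.8]
opening: 0.0427
grip_force: 41.4
```

```bash
python3 -m crank '[[0,0,-10,0,0,0,-1],[0,0,-20,0,0,0,-1],[0,0,-30,0,0,0,-1],[0,0,-30,0,0,0,-1],[0,0,-30,0,0,0,-1],[0,0,-30,0,0,0,-1],[-10,0,-30,0,0,0,-1],[-20,0,-20,0,0,0,-1],[-30,-6,-10,0,0,0,-1],[-35,-8,0,0,0,0,-1]]'
python3 -m crank '[[-35,-8,0,0,0,0,-1],[-35,-8,0,0,0,0,-1],[-35,-8,0,0,0,0,-1],[-35,-8,0,0,0,0,-1],[-35,-8,0,0,0,0,-1],[-35,-8,0,0,0,0,-1],[-35,-8,0,0,0,0,-1],[-35,-8,0,0,0,0,-1],[-35,-8,0,0,0,0,-1],[-35,-8,0,0,0,0,-1]]'
python3 -m crank '[[-30,-2,0,0,0,0,-1],[-20,0,0,0,0,0,-1],[-15,0,0,0,0,0,-1],[-6,0,0,0,0,0,-1],[0,0,0,0,0,0,-1],[0,0,0,0,0,0,-1],[0,0,0,0,0,0,-1],[0,0,0,0,0,0,-1],[0,0,0,0,0,0,-1],[0,0,0,0,0,0,-1]]'
```

```text
t: 13.68
tool_pos: [0.5594, 0.1386, 0.2223]
tool_rot: [2.216, 2.221, 0.009]
contact_force: [0.4, -0.8, -0.2]
opening: 0.0424
grip_force: 40.8
t: 14.52
tool_pos: [0.4769, -0.2129, 0.218]
tool_rot: [-2.221, -2.221, -0.0]
contact_force: [0.3, -0.8, -0.2]
opening: 0.0428
grip_force: 40.8
t: 15.35
tool_pos: [0.4762, -0.2818, 0.2179]
tool_rot: [2.22, 2.223, 0.0]
contact_force: [0.3, 1.4, -1.0]
opening: 0.0426
grip_force: 40.8
```

```bash
python3 -m crank '[[-1,2,10,0,0,0,-1],[0,0,25,0,0,0,-1],[0,0,30,0,0,0,-1],[0,0,30,0,0,0,-1],[0,0,30,0,0,0,-1],[0,0,30,0,0,0,-1],[0,0,25,0,0,0,-1],[0,0,12,0,0,0,-1],[0,0,6,0,0,0,-1],[0,0,2,0,0,0,-1]]'
python3 -m crank '[[0,0,1,0,0,0,-1],[0,0,0.5,0,0,0,-1],[0,0,0,0,0,0,-1],[0,0,0,0,0,0,-1],[0,0,0,0,0,0,-1],[0,0,0,0,0,0,-1],[0,0,0,0,0,0,-1],[0,0,0,0,0,0,-1],[0,0,0,0,0,0,-1],[0,0,0,0,0,0,-1]]'
```

```text
t: 16.18
tool_pos: [0.4777, -0.2832, 0.0168]
tool_rot: [-2.22, -2.22, 0.0]
contact_force: [0.9, 0.1, -0.6]
opening: 0.0428
grip_force: 40.9
t: 17.02
tool_pos: [0.478, -0.2835, 0.0163]
tool_rot: [-2.221, -2.221, 0.0]
contact_force: [0.5, -0.6, -0.5]
opening: 0.0431
grip_force: 40.9
```

```bash
python3 -m crank '[[0,0,0,0,0,0,1],[0,0,0,0,0,0,1],[0,0,0,0,0,0,1],[0,0,0,0,0,0,1],[0,0,0,0,0,0,1],[0,0,-5,0,0,0,1],[0,0,-15,0,0,0,1],[0,0,-30,0,0,0,1],[0,0,-35,0,0,0,1],[0,0,-35,0,0,0,1]]'
python3 -m crank '[[0,0,-35,0,0,0,1],[10,0,-30,0,0,0,1],[25,0,-20,0,0,0,1],[35,4,-9,0,0,0,1],[36,4,0,0,0,0,1],[36,4,0,0,0,0,1],[36,4,0,0,0,0,1],[36,4,0,0,0,0,1],[36,4,0,0,0,0,1],[36,4,0,0,0,0,1]]'
python3 -m crank '[[36,5,0,0,0,0,1],[36,5,0,0,0,0,1],[36,5,0,0,0,0,1],[36,5,0,0,0,0,1],[36,5,0,0,0,0,1],[36,5,0,0,0,0,1],[36,5,0,0,0,0,1],[36,5,0,0,0,0,1],[36,5,0,0,0,0,1],[25,0,0,0,0,0,1]]'
python3 -m crank '[[25,0,10,0,0,0,0],[10,0,20,0,0,0,0],[0,0,20,0,0,0,0],[0,0,10,0,0,0,0],[0,0,0,0,0,0,0],[0,0,0,0,0,0,0],[0,0,0,0,0,0,0],[0,0,0,0,0,0,0],[0,0,0,0,0,0,0],[0,0,0,0,0,0,0]]'
python3 - <<'E'
from h import *
o=ctrl.get_obs();im=get_image("wrist");cv2.imwrite("pics/w4.png",im[:,:,::-1])
np.save("o4.npy",np.r_[o["tool_pos"],o["tool_rot"]]);print(o["tool_pos"],o["tool_rot"])
b=blobs(im,(0,150,100),(6,255,255),100);print(b)
for s,c in b: print(ray("wrist",*c,.019,o).round(4))
E
```

```text
t: 17.85
tool_pos: [0.4774, -0.283, 0.1372]
tool_rot: [-2.22, -2.22, 0.0]
contact_force: [-0.2, -1.1, 0.6]
opening: 0.0855
grip_force: 0.0
t: 18.68
tool_pos: [0.5059, 0.0042, 0.2309]
tool_rot: [2.221, 2.221, 0.001]
contact_force: [0.6, -0.0, 0.1]
opening: 0.0854
grip_force: 0.0
t: 19.52
tool_pos: [0.5511, 0.3544, 0.2305]
tool_rot: [-2.22, -2.223, -0.001]
contact_force: [0.5, -0.2, 0.0]
opening: 0.0854
grip_force: 0.0
t: 20.35
tool_pos: [0.5516, 0.3865, 0.1717]
tool_rot: [2.221, 2.221, 0.003]
contact_force: [-0.6, 0.3, 1.2]
opening: 0.0428
grip_force: 0.0
[0.55164864 0.38647653 0.17168869] [2.22148477 2.22064266 0.00308956]
[([266, 175, 26, 26, 440], [278.9, 187.7])]
[0.5497 0.3866 0.019 ]
```

View pics/w4.png

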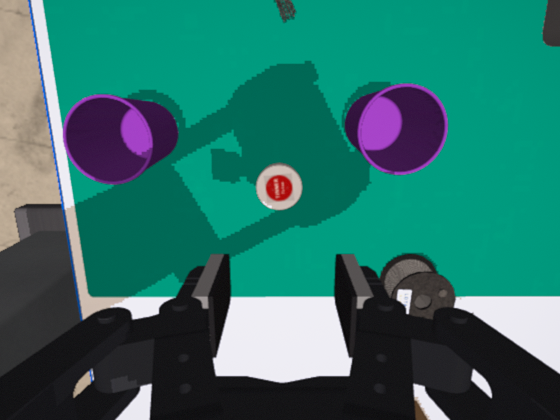

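```bash
python3 -m crank '[[0,-2,10,0,0,-0.12,0.4],[0,0,15,0,0,-0.12,0.4],[0,0,15,0,0,-0.12,0.4],[0,0,15,0,0,-0.12,0.4],[0,0,25,0,0,0,0.4],[0,0,30,0,0,0,0.4],[0,0,25,0,0,0,0.4],[0,0,15,0,0,0,0.4],[0,0,8,0,0,0,0.4],[0,0,4,0,0,0,0.4]]' 40
python3 -m crank '[[0,0,3,0,0,0,0.4],[0,0,2,0,0,0,0.4],[0,0,1.5,0,0,0,0.4],[0,0,1,0,0,0,0.4],[0,0,0.5,0,0,0,0.4],[0,0,0,0,0,0,0.4],[0,0,0,0,0,0,-1],[0,0,0,0,0,0,-1],[0,0,0,0,0,0,-1],[0,0,0,0,0,0,-1]]' 40
python3 -m crank '[[0,0,0,0,0,0,-1],[0,0,0,0,0,0,-1],[0,0,0,0,0,0,-1],[0,0,0,0,0,0,-1],[0,0,0,0,0,0,-1],[0,0,0,0,0,0,-1],[0,0,0,0,0,0,-1],[0,0,0,0,0,0,-1],[0,0,0,0,0,0,-1],[0,0,0,0,0,0,-1]]' 40
```

```text
t: 21.23
tool_pos: [0.5486, 0.3861, 0.0072]
tool_rot: [-1.629, -2.685, 0.002]
contact_force: [-1.0, 0.7, 0.3]
opening: 0.0596
grip_force: 0.0
t: 22.07
tool_pos: [0.5495, 0.3867, 0.0009]
tool_rot: [1.63, 2.685, 0.001]
contact_force: [0.2, -0.2, 2.1]
opening: 0.0354
grip_force: 40.1
t: 22.9
tool_pos: [0.5495, 0.3867, 0.0009]
tool_rot: [1.629, 2.685, 0.001]
contact_force: [0.5, 0.3, 5.2]
opening: 0.0356
grip_force: 40.2
```

```bash
python3 -m crank '[[0,0,-8,0,0,0,-1],[0,0,-20,0,0,0,-1],[0,0,-30,0,0,0,-1],[0,0,-30,0,0,0,-1],[0,0,-30,0,0,0.12,-1],[0,0,-30,0,0,0.12,-1],[0,0,-30,0,0,0.12,-1],[0,0,-25,0,0,0.12,-1],[-15,0,-15,0,0,0,-1],[-30,-2,-7,0,0,0,-1]]'
python3 -m crank '[[-35,-3,0,0,0,0,-1],[-35,-3,0,0,0,0,-1],[-35,-3,0,0,0,0,-1],[-35,-3,0,0,0,0,-1],[-35,-3,0,0,0,0,-1],[-35,-3,0,0,0,0,-1],[-35,-3,0,0,0,0,-1],[-35,-3,0,0,0,0,-1],[-35,-3,0,0,0,0,-1],[-35,-3,0,0,0,0,-1]]'
python3 -m crank '[[-35,-3,0,0,0,0,-1],[-35,-3,0,0,0,0,-1],[-35,-3,0,0,0,0,-1],[-35,-3,0,0,0,0,-1],[-35,-3,0,0,0,0,-1],[-35,-3,0,0,0,0,-1],[-35,-3,0,0,0,0,-1],[-35,-3,0,0,0,0,-1],[-30,-3,0,0,0,0,-1],[-20,-2,0,0,0,0,-1]]'
python3 -m crank '[[-15,0,0,0,0,0,-1],[-9,0,0,0,0,0,-1],[-4,0,0,0,0,0,-1],[0,0,0,0,0,0,-1],[0,0,0,0,0,0,-1],[0,0,0,0,0,0,-1],[0,0,0,0,0,0,-1],[0,0,0,0,0,0,-1],[0,0,0,0,0,0,-1],[0,0,0,0,0,0,-1]]'
python3 - <<'E'
from h import *
o=ctrl.get_obs();im=get_image("wrist");cv2.imwrite("pics/w5.png",im[:,:,::-1])
print(o["tool_pos"],o["tool_rot"])
E
```

```text
t: 23.73
tool_pos: [0.5475, 0.3433, 0.2285]
tool_rot: [2.218, 2.224, 0.007]
contact_force: [-0.5, -1.2, -0.5]
opening: 0.0356
grip_force: 40.0
t: 24.57
tool_pos: [0.5158, -0.01, 0.2245]
tool_rot: [-2.22, -2.221, 0.002]
contact_force: [0.0, -0.1, -0.2]
opening: 0.036
grip_force: 40.0
t: 25.4
tool_pos: [0.4867, -0.3408, 0.2242]
tool_rot: [-2.222, -2.218, 0.001]
contact_force: [0.0, 0.8, 0.2]
opening: 0.0354
grip_force: 40.0
t: 26.23
tool_pos: [0.4881, -0.3663, 0.2254]
tool_rot: [2.221, 2.222, -0.0]
contact_force: [-0.6, 0.4, -0.7]
opening: 0.0356
grip_force: 40.0
[ 0.48813309 -0.36625185  0.22541649] [ 2.22086198e+00  2.22181693e+00 -3.38264120e-06]
```

View pics/w5.png

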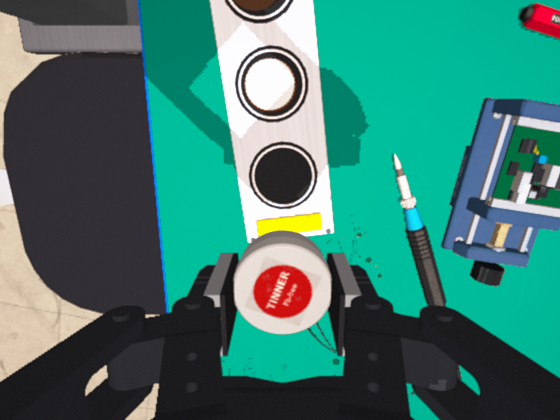

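The tin hangs level between the fingers at (283,282). Pad 4 is clear at (283,175), with the yellow bar beyond it at (290,223); the jar stands within pad 3's ring.

Run:
```python
from h import *
o=ctrl.get_obs();im=cv2.imread("pics/w5.png")[:,:,::-1].copy()
b=blobs(im,(0,0,0),(180,255,70),300,(240,135,325,212));print(b)
for s,c in b: print(ray("wrist",*c,.006,o).round(4))
```

```text
[([255, 148, 56, 56, 2422], [282.6, 175.4])]
[ 0.489  -0.3694  0.006 ]
```

```bash
python3 -m crank '[[-3.5,1,15,0,0,0,-1],[0,0,30,0,0,0,-1],[0,0,35,0,0,0,-1],[0,0,35,0,0,0,-1],[0,0,35,0,0,0,-1],[0,0,30,0,0,0,-1],[0,0,17,0,0,0,-1],[0,0,9,0,0,0,-1],[0,0,5,0,0,0,-1],[0,0,3,0,0,0,-1]]'
python3 -m crank '[[0,0,2,0,0,0,-1],[0,0,1,0,0,0,-1],[0,0,0.7,0,0,0,-1],[0,0,0,0,0,0,-1],[0,0,0,0,0,0,-1],[0,0,0,0,0,0,-1],[0,0,0,0,0,0,-1],[0,0,0,0,0,0,-1],[0,0,0,0,0,0,-1],[0,0,0,0,0,0,-1]]'
```

```text
t: 27.12
tool_pos: [0.4891, -0.3702, 0.0108]
tool_rot: [-2.221, -2.221, 0.0]
contact_force: [-0.3, 0.2, -1.0]
opening: 0.0359
grip_force: 40.0
t: 27.95
tool_pos: [0.489, -0.37, 0.0076]
tool_rot: [-2.221, -2.221, 0.0]
contact_force: [0.0, -0.0, -0.8]
opening: 0.0358
grip_force: 40.0
```

```bash
python3 -m crank '[[0,0,0,0,0,0,0.5],[0,0,0,0,0,0,0.5],[0,0,0,0,0,0,0.5],[0,0,0,0,0,0,0.5],[0,0,0,0,0,0,0.5],[0,0,-5,0,0,0,0.5],[0,0,-15,0,0,0,0.5],[0,0,-30,0,0,0,0.5],[0,0,-35,0,0,0,0.5],[0,0,-35,0,0,0,0.5]]'
python3 -m crank '[[0,0,-35,0,0,0,0.5],[0,0,-35,0,0,0,0.5],[0,0,-35,0,0,0,0.5],[10,0,-35,0,0,0,0.5],[15,0,-30,0,0,0,0.5],[25,-2,-20,0,0,0,0.5],[35,-4,0,0,0,0,0.5],[35,-4,0,0,0,0,0.5],[35,-4,0,0,0,0,0.5],[35,-4,0,0,0,0,0.5]]'
python3 -m crank '[[35,-4,0,0,0,0,0.5],[35,-4,0,0,0,0,0.5],[35,-4,0,0,0,0,0.5],[35,-4,0,0,0,0,0.5],[35,-4,0,0,0,0,0.5],[35,-4,0,0,0,0,0.5],[35,-4,0,0,0,0,0.5],[30,0,0,0,0,0,0.5],[15,0,0,0,0,0,0.5],[8,0,0,0,0,0,0.5]]'
python3 -m crank '[[0,0,0,0,0,0,0.5],[0,0,0,0,0,0,0.5],[0,0,0,0,0,0,0.5],[0,0,0,0,0,0,0.5],[0,0,0,0,0,0,0.5],[0,0,0,0,0,0,0.5],[0,0,0,0,0,0,0.5],[0,0,0,0,0,0,0.5],[0,0,0,0,0,0,0.5],[0,0,0,0,0,0,0.5]]'
python3 - <<'E'
from h import *
o=ctrl.get_obs();im=get_image("wrist");cv2.imwrite("pics/w6.png",im[:,:,::-1])
print(o["tool_pos"],o["tool_rot"])
b=blobs(im,(90,100,80),(112,255,255),300,(180,80,400,300));print(b)
for s,c in b: print(ray("wrist",*c,.169,o).round(4))
E
```

```text
t: 28.78
tool_pos: [0.4885, -0.3695, 0.1284]
tool_rot: [-2.22, -2.22, 0.0]
contact_force: [-0.0, 0.2, -0.3]
opening: 0.0643
grip_force: 0.0
t: 29.62
tool_pos: [0.4705, -0.1786, 0.3182]
tool_rot: [2.222, 2.22, 0.001]
contact_force: [0.9, -0.1, -0.3]
opening: 0.0639
grip_force: 0.0
t: 30.45
tool_pos: [0.4425, 0.1199, 0.3181]
tool_rot: [2.218, 2.225, 0.001]
contact_force: [-0.7, -0.3, -0.5]
opening: 0.0642
grip_force: 0.0
t: 31.28
tool_pos: [0.4431, 0.1179, 0.3176]
tool_rot: [-2.222, -2.221, 0.0]
contact_force: [-0.4, -0.3, 0.1]
opening: 0.0641
grip_force: 0.0
[0.44305561 0.11788569 0.3175984 ] [-2.22157522e+00 -2.22130103e+00  5.27534110e-05]
[([217, 166, 183, 134, 2469], [288.2, 198.1])]
[0.4483 0.1102 0.169 ]
```

View pics/w6.png

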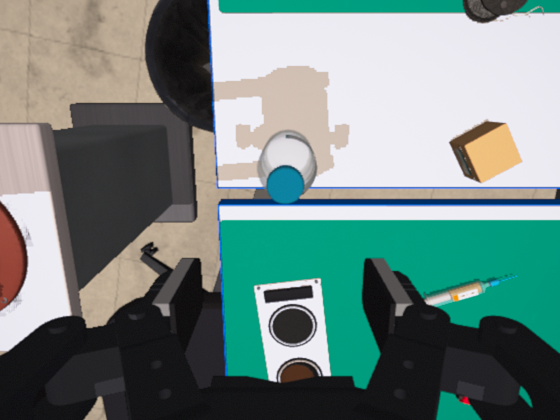

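The blue cap's top disc is at about (286,184), with the bottle body above it at (287,155); pad 1 is free at (294,324).

Run:
```python
from h import *
o=ctrl.get_obs();im=cv2.imread("pics/w6.png")[:,:,::-1].copy()
b=blobs(im,(90,100,80),(112,255,255),300,(255,160,315,204));print(b)
print(ray("wrist",285.5,184.5,.169,o),ray("wrist",293.5,325.5,.006,o))
```

```text
[([255, 166, 60, 38, 1341], [284.1, 187.0])]
[0.44607357 0.12140976 0.169     ] [ 0.45922487 -0.11402164  0.006     ]
```

```bash
python3 -m crank '[[3.5,3,10,0,0,0,0.5],[0,0,25,0,0,0,0.5],[0,0,30,0,0,0,0.5],[0,0,30,0,0,0,0.5],[0,0,30,0,0,0,0.5],[0,0,20,0,0,0,0.5],[0,0,12,0,0,0,0.5],[0,0,7,0,0,0,0.5],[0,0,4,0,0,0,0.5],[0,0,1.5,0,0,0,0.5]]' 60
python3 -m crank '[[0,0,0,0,0,0,0.5],[0,0,0,0,0,0,0.5],[0,0,0,0,0,0,-1],[0,0,0,0,0,0,-1],[0,0,0,0,0,0,-1],[0,0,0,0,0,0,-1],[0,0,0,0,0,0,-1],[0,0,0,0,0,0,-1],[0,0,0,0,0,0,-1],[0,0,0,0,0,0,-1]]' 60
```

```text
t: 32.17
tool_pos: [0.4465, 0.1216, 0.1484]
tool_rot: [2.221, 2.221, 0.001]
contact_force: [0.5, -0.2, -0.2]
opening: 0.0638
grip_force: 0.0
t: 33.0
tool_pos: [0.4467, 0.1215, 0.1491]
tool_rot: [2.221, 2.221, 0.002]
contact_force: [0.1, -0.3, 6.2]
opening: 0.0287
grip_force: 58.9
```

```bash
python3 -m crank '[[0,0,-5,0,0,0,-1],[0,0,-10,0,0,0,-1],[0,0,-15,0,0,0,-1],[0,0,-15,0,0,0,-1],[0,0,-10,0,0,0,-1],[0,0,-5,0,0,0,-1],[-3,0,0,0,0,0,-1],[-6,0,0,0,0,0,-1],[-9,0,0,0,0,0,-1],[-12,1,0,0,0,0,-1]]'
python3 -m crank '[[-15,1,0,0,0,0,-1],[-15,1,0,0,0,0,-1],[-15,1,0,0,0,0,-1],[-15,1,0,0,0,0,-1],[-15,1,0,0,0,0,-1],[-15,1,0,0,0,0,-1],[-15,1,0,0,0,0,-1],[-15,1,0,0,0,0,-1],[-15,1,0,0,0,0,-1],[-15,1,0,0,0,0,-1]]'
python3 -m crank '[[-15,0,0,0,0,0,-1],[-12,0,0,0,0,0,-1],[-10,0,0,0,0,0,-1],[-8,0,0,0,0,0,-1],[-5,0,0,0,0,0,-1],[-3,0,0,0,0,0,-1],[-2,0,0,0,0,0,-1],[0,0,0,0,0,0,-1],[0,0,0,0,0,0,-1],[0,0,0,0,0,0,-1]]'
python3 - <<'E'
from h import *
o=ctrl.get_obs();print(o["tool_pos"])
im=get_image("side");cv2.imwrite("pics/s7.png",cv2.resize(im[120:360,180:340,::-1],None,fx=2.4,fy=2.4))
E
```

```text
t: 33.83
tool_pos: [0.4462, 0.0908, 0.2068]
tool_rot: [-2.219, -2.221, 0.003]
contact_force: [-0.2, 0.5, -1.2]
opening: 0.0288
grip_force: 58.8
t: 34.67
tool_pos: [0.4561, -0.0599, 0.2068]
tool_rot: [-2.221, -2.219, 0.002]
contact_force: [-0.1, 0.0, -1.6]
opening: 0.0287
grip_force: 58.8
t: 35.5
tool_pos: [0.4571, -0.1132, 0.2081]
tool_rot: [-2.221, -2.222, -0.0]
contact_force: [-0.3, 0.2, -0.7]
opening: 0.0285
grip_force: 58.8
[ 0.45708584 -0.11317044  0.20813481]
```

View pics/s7.png

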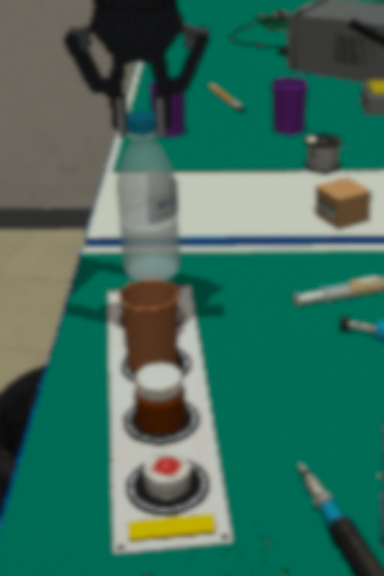

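The bottle hangs upright over pad 1; the cup, jar and tin stand on their pads, with the tin next to the yellow bar.

```bash
python3 -m crank '[[0,0.5,5,0,0,0,-1],[0,0,10,0,0,0,-1],[0,0,10,0,0,0,-1],[0,0,10,0,0,0,-1],[0,0,7,0,0,0,-1],[0,0,4,0,0,0,-1],[0,0,3,0,0,0,-1],[0,0,2,0,0,0,-1],[0,0,1,0,0,0,-1],[0,0,0.5,0,0,0,-1]]'
python3 -m crank '[[0,0,0.5,0,0,0,-1],[0,0,0,0,0,0,-1],[0,0,0,0,0,0,-1],[0,0,0,0,0,0,-1],[0,0,0,0,0,0,-1],[0,0,0,0,0,0,-1],[0,0,0,0,0,0,-1],[0,0,0,0,0,0,-1],[0,0,0,0,0,0,-1],[0,0,0,0,0,0,-1]]'
```

```text
t: 36.38
tool_pos: [0.4578, -0.1137, 0.1558]
tool_rot: [2.221, 2.221, 0.0]
contact_force: [-0.3, 0.5, -1.1]
opening: 0.0288
grip_force: 58.8
t: 37.22
tool_pos: [0.4577, -0.1136, 0.1553]
tool_rot: [2.221, 2.221, 0.0]
contact_force: [0.5, 0.4, 0.0]
opening: 0.0287
grip_force: 58.8
```

Touching down (force went to 0). Release, retreat, check.

```bash
python3 -m crank '[[0,0,0,0,0,0,-0.1],[0,0,0,0,0,0,0.1],[0,0,0,0,0,0,0.5],[0,0,0,0,0,0,0.5],[0,0,0,0,0,0,0.5],[0,0,0,0,0,0,0.5],[0,0,-5,0,0,0,0.5],[0,0,-15,0,0,0,0.5],[0,0,-25,0,0,0,0.5],[0,0,-30,0,0,0,0.5]]'
python3 -m crank '[[0,0,-30,0,0,0,0.5],[0,0,-30,0,0,0,0.5],[30,0,-10,0,0,0,0.5],[35,0,0,0,0,0,0.5],[35,0,0,0,0,0,0.5],[35,0,0,0,0,0,0.5],[35,0,0,0,0,0,0.5],[35,0,0,0,0,0,0.5],[20,0,0,0,0,0,0.5],[10,0,0,0,0,0,0.5]]'
python3 - <<'E'
from h import *
im=get_image("side");a=cv2.resize(im[120:360,180:340,::-1],None,fx=2.4,fy=2.4)
im=get_image("top");b=cv2.resize(im[200:280,280:420,::-1],(400,229));c=np.zeros((576,400,3),np.uint8);c[:229]=b
b=cv2.resize(im[160:275,80:270,::-1],(400,242));c[250:492]=b
cv2.imwrite("pics/f8.png",np.hstack([a,c]))
E
```

```text
t: 38.05
tool_pos: [0.4563, -0.113, 0.2292]
tool_rot: [-2.219, -2.219, 0.002]
contact_force: [-0.1, 0.1, 0.7]
opening: 0.064
grip_force: 0.0
t: 38.88
tool_pos: [0.4572, 0.1238, 0.3006]
tool_rot: [-2.218, -2.225, -0.001]
contact_force: [0.9, -1.1, -0.2]
opening: 0.0641
grip_force: 0.0
```

View pics/f8.png

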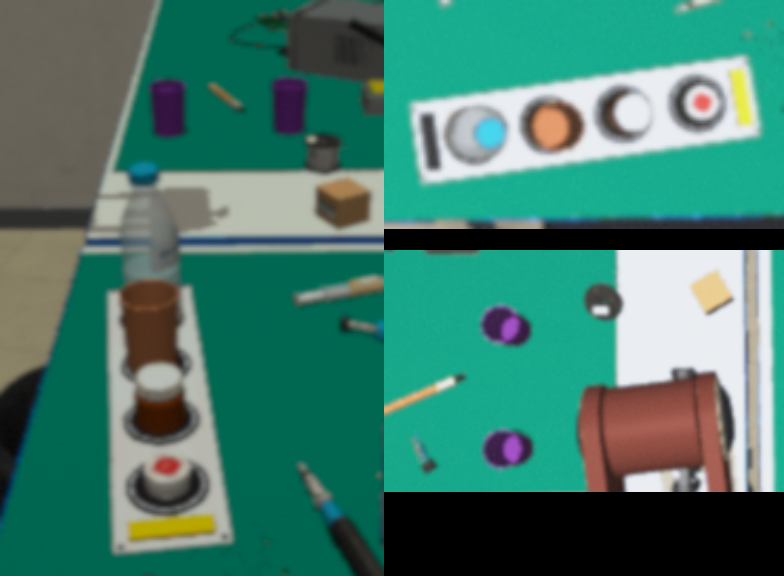

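All four stand upright and centred on their pads in the right order, and the carton and spool have not moved.

```bash
python3 -c "
from station import ctrl
print(ctrl.finish_job())"
```

```text
the job is handed in; nothing more can be done
None
```

The job is handed in: from the yellow bar outward the row is tin (pad 4), jar (pad 3), cup (pad 2) and bottle (pad 1), all upright and centred at the last look. The carton and spool were left alone, and the clock was at about 39 s of the 115 s allowed.

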